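# Nudge a mounted lens into its seat and close the clip

## Task

The mounted lens is lying loose on top of the aluminium fixture plate. Without picking it up, gently push it across the plate with the fingertips until it drops into the round recess and lies flat there, then push the clip's pin round so that the clip swings all the way over the lens edge to its stop. Leave the post, the vial and the cube beside the plate where they stand.

Things in the scene. Friction and masses are not known exactly. Their poses are not given: they have to be found in the camera images.
- lens_fixture: bare aluminium fixture plate, 150 x 150 x 18 mm, bolted to the worktop. Origin: centre of its underside; z up. Its top face is 18 mm above the worktop. The round recess is centred at x = +30 mm, y = 0; the clip pivots at x = +30 mm, y = +60 mm; the lens starts on the half towards -x
- seat (a point): centre of the floor of the round recess in the plate: 54 mm in diameter, 8 mm deep, flat dark floor 10 mm above the worktop, rim flush with the plate's top. Axes as the plate's
- lens: lens in a black ring: a plain disc 50 mm in diameter and 10 mm thick (the domed glass adds 2 mm in the middle), 80 g nominal, pale glass centre. Origin: centre of its underside; z along its axis. Seated, it stands 2 mm proud of the plate
- clip (a joint): angle of the steel retaining clip about the vertical pivot, rad. 0: it points along the plate's +x, clear of the recess; it grows clockwise seen from above, up to a stop inside the pivot at 1.57, where it points along the plate's -y with its tip over the lens. Light friction (under 1 N at the pin), stays where it is left; no spring
- clip_pivot (a point): point on the clip's pivot axis at the height of the plate's top. The clip is a bar 13 mm wide and 5 mm thick, from the pivot to 47 mm out, its underside 4 mm above the plate; a 9 mm radius hub and a screw head reach 14 mm above the plate
- clip_pin (a point): top centre of the upright pin on the clip by which it is pushed: 10 mm in diameter, 22 mm high above the bar (from 9 to 31 mm above the plate), 40 mm from the pivot axis; it turns with the clip
- post: loose steel post, 13 mm in diameter, 50 mm high, standing beside the plate; origin at the centre of its foot. Leave alone
- vial: loose amber vial, 27 mm in diameter, 60 mm high, standing beside the plate; origin at the centre of its foot. Leave alone
- cube: loose black cube with round ports, 34 mm, beside the plate; origin at the centre of its underside. Leave alone
There are look-alikes about, which are no part of the job. What is shaped like the lens but blue is not meant.

How it is judged:
On the way, in this order (a step that is already met when the one before it is completed fails the run):
1. the lens lies flat in the recess with the clip still clear of it (horizontal distance between lens and seat below 0.004 m and z of lens in the frame of seat below 0.002 m and angle between lens's own z axis and vertical below 0.06 rad and value of joint clip below 0.8 rad), for 0.2 s.
2. the clip is swung over the lens (value of joint clip above 1.4 rad), for 0.2 s.
At the end, for the whole second after the job is handed in: the lens rests in the recess, centred within 4 mm, its underside within 2 mm of the floor and level within 0.06 rad, and the clip is over it at 1.4 rad or more (stop at 1.57) (horizontal distance between lens and seat below 0.004 m and z of lens in the frame of seat below 0.002 m and angle between lens's own z axis and vertical below 0.06 rad and linear speed of lens below 0.01 m/s and value of joint clip above 1.4 rad); the robot touches nothing.
It fails at once if the lens is lifted more than 8 mm off the plate (z of lens in the frame of lens_fixture above 0.026 m).
It fails at once if the lens is tipped up (angle between lens's own z axis and vertical above 0.5 rad).
It fails at once if the lens is pushed, pressed or squeezed hard (over 30 N) (contact force between the fingers and lens above 30 N).
It fails at once if the post, vial or cube is moved by more than 15 mm (distance of any of post, vial, cube from where it was at the start of the episode above 0.015 m).
It also fails if it takes over 45 s, if anything falls off the work surface, if the arm or the gripper's body presses on something with over 40 N, if the wrist force passes 120 N, or if a joint passes its speed limit or range.

## Robot

A 6-joint arm with a two-finger parallel gripper is mounted at the origin on a cart in front of the work surface, level with it; the furniture and walls round the work are solid. World frame = base frame: x ahead of the robot, y to its left, z up, the work surface at z = 0. Lengths are in m, angles in rad, forces in N, time in s.
With the tool pointing down it reaches from about 0.425 to 0.95 m from the base axis. Payload 3.5 kg.
Tool frame: the origin (TCP) lies on the centre line of the jaws, within the pads' length; the fingertips stand 11 mm ahead of it and the grasp point (between the pads) lies 8 mm behind it; y points along the fingers, x is the direction in which the jaws open and shut, and the axes are right-handed (so a half turn about y gives the same grasp; the last joint's range is limited). The gripper opens to 85 mm and grips with 20 to 120 N. Pads are 22 mm wide; open, the fingers measure 114 mm over their backs; the gripper's body (76 mm by 85 mm) begins 54 mm behind the grasp point. The pads swing forward as they close: fully open they stand 13 mm farther back than shut.
Start: joints at [0.98, 0.286, 1.577, -0, 1.279, -0.15], TCP at [0.288, 0.61, 0.216] pointing down, gripper open.
Joint ranges: [-2.77, 2.77], [-0.9, 2.22], [0.21, 2.48], [-1.53, 4.67], [0.24, 2.81], [-2.84, 2.84]. Speed limits (rad/s): [2.79, 2.79, 3.14, 3.14, 3.14, 3.14].

## Interface

Orientations are given as a unit quaternion [x, y, z, w].
In Python, from plant import get_state, read_camera, sign_off gives the robot as it stands.
- The arm moves only by the shell command python3 -m inch 'ROWS' [FORCE]. ROWS is JSON, a list of rows, each an object of numbers: "ax", "ay", "az": the turn, a rotation vector about the tool's x, y, z in rad; "x", "y", "z": the shift along the tool's x, y, z in mm; "hand": the closure, from -1 (fully open) to 1 (shut). In form: [{"ax": .., "ay": .., "az": .., "x": .., "y": .., "z": .., "hand": ..}, ...]. A call has 1 to 5 rows; each row shifts and turns the commanded pose from where the row before left it, along the tool's axes as they then stand; what a row does not reach is not made up. A row lasts 1/12 s, in which the tool goes at most 41.7 mm and 7.16 degrees, less where a joint would pass 70% of its speed; a pose out of reach is approached as far as the arm can. A call with a gripper value outside its range is refused whole. The fingers move at their own pace and stop on an object; FORCE is the grip in N (left out, the last holds). Time passes only in rows, so rows that do not move let the fingers close. It gives the time, the measured TCP pose, the force and the opening at its end, in the units of the state.
- get_state(): the state, without advancing time (a new reading comes with each control period).
- read_camera(name): name is "scene" or "side" or "wrist"; returns a dict with "img" (384x512x3 uint8, red, green, blue), "fov_y" (degrees; the focal length in pixels is half the picture's height over the tangent of half this angle, whatever the lens; pixels are square), "cx", "cy" (the principal point, pixels), "T" (4x4, takes a point from camera to world coordinates); the wrist camera has in their place "T_tool_cam" (4x4, takes a point from camera to tool coordinates, whose origin is the TCP and whose axes are the tool frame's). Camera axes: x right, y down, z forward; pixel columns grow to the right and rows downward; lengths in m; the calibration is good to about 2 mm. A picture is of the moment at which its call begins: read the wrist's pose just before it. There is no depth.
- sign_off(): hands the job in, once; it reports no verdict.
The state is a dict: "time": time; "qpos": joint angles; "dq": joint speeds; "joint_efforts": joint torques, N m; "eef_pos": TCP position; "tcp_rot": TCP orientation; "contact_force": force on the tool from outside, world axes, zero at the start; "wrist_torque": the same for the moment, N m; "opening": opening from 0.0 (shut) to 1.0 (fully open).
Only numpy, scipy, OpenCV 4.12 (cv2) and the standard library are available. Lean on these libraries where they do the work, as an engineer would, in place of code of your own. Each camera call takes 0.05 s, during which the arm holds its last target. There are 200 camera calls.

## Working session

There is one attempt and no reset: what is moved stays moved. The work goes in short steps, Python scripts to look and compute and a shell command to move; the robot and the scene stay as the last step left them, time stands still between calls to the robot, and variables do not carry over. Pictures are saved under pics/ and viewed, about 8 in all and at most 12, crops included, and the job is handed in when it is done.

```bash
mkdir -p pics
cat > h.py <<'E'
import numpy as np, cv2
from plant import get_state, read_camera
from scipy.spatial.transform import Rotation as R
def snap(name,fn):
    s=get_state(); c=read_camera(name)
    cv2.imwrite('pics/'+fn,cv2.cvtColor(c['img'],cv2.COLOR_RGB2BGR))
    T=c.get('T')
    if T is None:
        W=np.eye(4); W[:3,:3]=R.from_quat(s['tcp_rot']).as_matrix(); W[:3,3]=s['eef_pos']
        T=W@np.array(c['T_tool_cam'])
    np.savez('pics/'+fn+'.npz',T=T,f=192/np.tan(np.radians(c['fov_y'])/2),cx=c['cx'],cy=c['cy'])
    return s
def ray(fn,u,v,z):
    d=np.load('pics/'+fn+'.npz'); T=d['T']
    r=T[:3,:3]@np.array([(u-d['cx'])/d['f'],(v-d['cy'])/d['f'],1]); o=T[:3,3]
    return o+r*(z-o[2])/r[2]
def proj(fn,p):
    d=np.load('pics/'+fn+'.npz'); q=np.linalg.inv(d['T'])@np.append(p,1)
    return d['cx']+d['f']*q[0]/q[2], d['cy']+d['f']*q[1]/q[2]
E
python3 - <<'E'
from h import *
for n in ['scene','side','wrist']: s=snap(n,n+'0.png')
print(s)
a=[cv2.imread(f'pics/{n}0.png') for n in ['scene','wrist']]
cv2.imwrite('pics/two.png',cv2.resize(np.hstack(a),(800,300)))
for n in ['scene','side','wrist']: print(n,np.load(f'pics/{n}0.png.npz')['T'].round(3))
E
```

```text
{'time': 0.1, 'qpos': array([ 9.79957375e-01,  2.87120774e-01,  1.57808605e+00,  4.13764985e-05,
        1.27856598e+00, -1.49984686e-01]), 'dq': array([ 0.00012741,  0.00054417, -0.00384305,  0.00016387, -0.00100822,
       -0.00068994]), 'joint_efforts': array([ 1.24309649e-03, -4.07296371e+01, -2.93699670e+01, -1.05606509e-04,
        3.41757324e-03, -1.59727996e-06]), 'eef_pos': array([0.2876239 , 0.60994473, 0.21442636]), 'tcp_rot': array([ 0.59752516,  0.37786403, -0.37928608, -0.59692925]), 'contact_force': array([0.48398391, 0.10143683, 0.63250209]), 'wrist_torque': array([ 0.01043971,  0.03468105, -0.01970593]), 'opening': 0.9976828200811427}
scene [[-0.914 -0.252  0.318  0.31 ]
 [-0.405  0.601 -0.689  0.56 ]
 [-0.017 -0.758 -0.652  0.612]
 [ 0.     0.     0.     1.   ]]
side [[ 0.988 -0.073  0.135  0.506]
 [-0.153 -0.391  0.908 -0.792]
 [-0.013 -0.918 -0.397  0.383]
 [ 0.     0.     0.     1.   ]]
wrist [[ 0.427  0.861  0.277  0.216]
 [ 0.904 -0.406 -0.133  0.645]
 [-0.002  0.308 -0.952  0.372]
 [ 0.     0.     0.     1.   ]]
```

View pics/scene0.png

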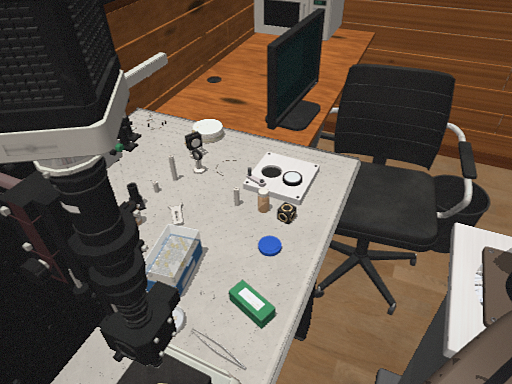

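View pics/wrist0.png

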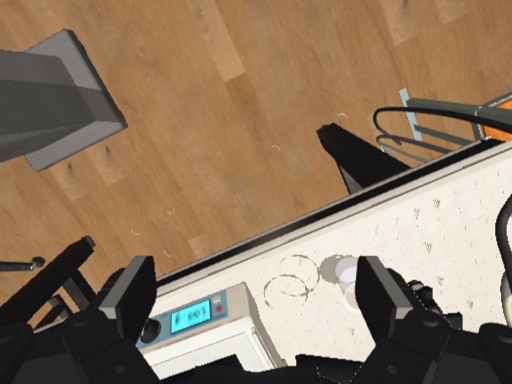

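The scene view shows the plate at about (282,176). The dark recess is at (271,171), the ringed lens at (292,178) and the clip at (252,176). The vial is at (263,200), the cube at (287,212) and the post at (237,196). The blue disc at (270,245) is the look-alike. Next I'll view an enlarged crop to confirm this.

Run:
```python
from h import *
im=cv2.imread('pics/scene0.png')[140:230,220:340]
cv2.imwrite('pics/c1.png',cv2.resize(im,None,fx=6.5,fy=6.5,interpolation=cv2.INTER_CUBIC))
for p in [(271,171),(292,178),(282,176)]: print(ray('scene0.png',*p,0.018))
print(proj('side0.png',ray('scene0.png',282,176,0.018)))
```

```text
[ 0.59244921 -0.14655846  0.018     ]
[ 0.53307248 -0.14041833  0.018     ]
[ 0.55905861 -0.13825195  0.018     ]
(np.float64(230.45666356809218), np.float64(238.51070764691667))
```

View pics/c1.png

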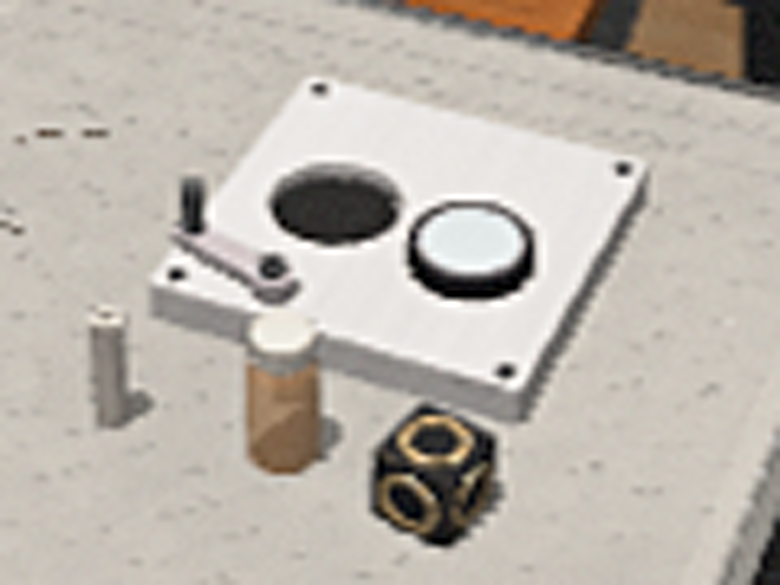

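Run:
```python
from h import *
print(R.from_quat(get_state()['tcp_rot']).as_matrix().round(3))
c=lambda u,v:(220+(u+.5)/6.5-.5,140+(v+.5)/6.5-.5)
P={}
for n,u,v,z in [('c+x+y',150,290,.018),('c+x-y',312,78,.018),('c-x-y',650,163,.018),('c-x+y',522,398,.018),('rec',336,204,.018),('lens',473,240,.0285),('pin',193,182,.049),('pivot',275,268,.032),('post',112,422,0),('vial',286,460,0),('cube',435,420,.034)]:
    P[n]=ray('scene0.png',*c(u,v),z); print(n,P[n].round(4))
for a,b in [('c+x+y','c+x-y'),('c+x-y','c-x-y'),('c-x-y','c-x+y'),('c-x+y','c+x+y')]: 
    d=P[b]-P[a]; print(np.linalg.norm(d),np.degrees(np.arctan2(d[1],d[0])))
# other things near
for n,u,v in [('green',252,303),('bluebox base',170,290),('scope base',150,350),('scope lefttop',20,200),('edge',320,290)]: print(n,ray('scene0.png',u,v,0).round(3))
for p in [(0.35,0.4,0.2),(.5,.2,.2),(.6,0,.2),(.55,-.1,.1)]: print(p,proj('scene0.png',p),proj('side0.png',p))
```

```text
[[ 0.427 -0.001 -0.904]
 [ 0.904 -0.002  0.427]
 [-0.002 -1.     0.   ]]
c+x+y [ 0.6371 -0.0707  0.018 ]
c+x-y [ 0.6338 -0.2232  0.018 ]
c-x-y [ 0.4854 -0.2204  0.018 ]
c-x+y [ 0.4875 -0.0678  0.018 ]
rec [ 0.5919 -0.147   0.018 ]
lens [ 0.5303 -0.1339  0.0285]
pin [ 0.6324 -0.1017  0.049 ]
pivot [ 0.5916 -0.0855  0.032 ]
post [ 0.6274 -0.016   0.    ]
vial [ 0.5605 -0.0224  0.    ]
cube [ 0.5068 -0.0285  0.034 ]
0.15254710612898742 -91.21705573314019
0.1484471758385951 178.9367533631366
0.1526497117197625 89.21745066905997
0.14960456059311725 -1.1020516169786043
green [0.484 0.213 0.   ]
bluebox base [0.64  0.249 0.   ]
scope base [0.604 0.362 0.   ]
scope lefttop [1.127 0.177 0.   ]
edge [ 0.377  0.136 -0.   ]
(0.35, 0.4, 0.2) (np.float64(289.99587307267865), np.float64(385.9413765012314)) (np.float64(120.0823406662837), np.float64(73.80905997086168))
(0.5, 0.2, 0.2) (np.float64(242.66662669490776), np.float64(219.92750590083483)) (np.float64(182.87358492317327), np.float64(86.50347485347716))
(0.6, 0, 0.2) (np.float64(240.49727853418634), np.float64(139.83301917984932)) (np.float64(242.1795248373549), np.float64(105.60911440025971))
(0.55, -0.1, 0.1) (np.float64(280.73820631769894), np.float64(158.78982583944574)) (np.float64(220.60619421560577), np.float64(182.70821156673384))
```

View pics/side0.png

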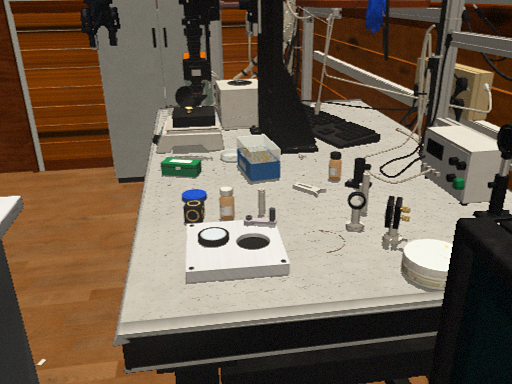

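Run:
```python
from h import *
for n,u,v in [('stage front',190,150),('stage left',160,148),('scale white box',238,128),('column base',285,148),('col base left',262,150)]: print(n,ray('side0.png',u,v,0).round(3))
# objective at stage's y: intersect plane y=Y
d=np.load('pics/side0.png.npz');T=d['T']
for n,u,v in [('obj left',182,55),('obj bottom',198,85),('col left',260,50),('headleft',182,5),('gripper',100,20)]:
    r=T[:3,:3]@np.array([(u-d['cx'])/d['f'],(v-d['cy'])/d['f'],1])
    for Y in (.35,.45,.6): print(n,Y,(T[:3,3]+r*(Y-T[1,3])/r[1]).round(3))
```

```text
stage front [0.505 0.385 0.   ]
stage left [0.426 0.418 0.   ]
scale white box [0.653 0.571 0.   ]
column base [0.753 0.354 0.   ]
col base left [0.691 0.349 0.   ]
obj left 0.35 [0.503 0.35  0.246]
obj left 0.45 [0.502 0.45  0.233]
obj left 0.6 [0.502 0.6   0.215]
obj bottom 0.35 [0.535 0.35  0.174]
obj bottom 0.45 [0.538 0.45  0.156]
obj bottom 0.6 [0.542 0.6   0.129]
col left 0.35 [0.688 0.35  0.251]
col left 0.45 [0.704 0.45  0.24 ]
col left 0.6 [0.728 0.6   0.222]
headleft 0.35 [0.511 0.35  0.354]
headleft 0.45 [0.511 0.45  0.352]
headleft 0.6 [0.512 0.6   0.348]
gripper 0.35 [0.328 0.35  0.326]
gripper 0.45 [0.313 0.45  0.321]
gripper 0.6 [0.289 0.6   0.314]
```

```bash
python3 -m inch '[{"x":-27,"z":-22},{"x":-27,"z":-22},{"x":-27,"z":-22},{"x":-27,"z":-22},{"x":-27,"z":-22}]'; python3 -m inch '[{"x":-27,"z":-22},{"x":-27,"z":-22},{"x":-27,"z":-22},{"x":-27,"z":-22},{"x":-27,"z":-22}]'
```

```text
validation failed for argument at $[0]...
validation failed for argument at $[0]...
```

```bash
python3 -m inch '[{"ax":0,"ay":0,"az":0,"x":-27,"y":0,"z":-22,"hand":-1},{"ax":0,"ay":0,"az":0,"x":-27,"y":0,"z":-22,"hand":-1},{"ax":0,"ay":0,"az":0,"x":-27,"y":0,"z":-22,"hand":-1},{"ax":0,"ay":0,"az":0,"x":-27,"y":0,"z":-22,"hand":-1},{"ax":0,"ay":0,"az":0,"x":-27,"y":0,"z":-22,"hand":-1}]'
```

```text
time: 0.57
eef_pos: [0.3297, 0.4398, 0.2152]
tcp_rot: [0.597, 0.379, -0.379, -0.597]
contact_force: [-0.1, -0.7, 1.2]
opening: 1.001
```

```bash
python3 -m inch '[{"ax":0,"ay":0,"az":0,"x":-27,"y":0,"z":-22,"hand":0.3},{"ax":0,"ay":0,"az":0,"x":-27,"y":0,"z":-22,"hand":0.3},{"ax":0,"ay":0,"az":0,"x":-27,"y":0,"z":-22,"hand":0.3},{"ax":0,"ay":0,"az":0,"x":-27,"y":0,"z":-22,"hand":0.3},{"ax":0,"ay":0,"az":0,"x":-27,"y":0,"z":-22,"hand":0.3}]' 20
python3 -m inch '[{"ax":0,"ay":0,"az":0,"x":-24,"y":0,"z":-24,"hand":0.3},{"ax":0,"ay":0,"az":0,"x":-24,"y":0,"z":-24,"hand":0.3},{"ax":0,"ay":0,"az":0,"x":-24,"y":0,"z":-24,"hand":0.3},{"ax":0,"ay":0,"az":0,"x":-24,"y":0,"z":-24,"hand":0.3},{"ax":0,"ay":0,"az":0,"x":-24,"y":0,"z":-24,"hand":0.3}]'
python3 -m inch '[{"ax":0,"ay":-0.12,"az":0,"x":-24,"y":0,"z":-24,"hand":0.3},{"ax":0,"ay":-0.107,"az":0,"x":-24,"y":0,"z":-24,"hand":0.3},{"ax":0,"ay":0,"az":0,"x":-24,"y":0,"z":-24,"hand":0.3},{"ax":0,"ay":0,"az":0,"x":-12,"y":0,"z":-12,"hand":0.3},{"ax":0,"ay":0,"az":0,"x":0,"y":0,"z":0,"hand":0.3}]'
```

```text
time: 0.98
eef_pos: [0.3715, 0.2708, 0.2155]
tcp_rot: [0.597, 0.379, -0.379, -0.597]
contact_force: [0.8, -0.3, 0.2]
opening: 0.354
time: 1.4
eef_pos: [0.4291, 0.1111, 0.2156]
tcp_rot: [0.597, 0.379, -0.379, -0.597]
contact_force: [-0.1, -0.4, 0.8]
opening: 0.35
time: 1.82
eef_pos: [0.4835, 0.0061, 0.2156]
tcp_rot: [0.553, 0.441, -0.441, -0.553]
contact_force: [-0.4, 0.9, 1.1]
opening: 0.35
```

```bash
python3 -m inch '[{"ax":0,"ay":0,"az":0,"x":-35,"y":0,"z":-7,"hand":0.3},{"ax":0,"ay":0,"az":0,"x":-35,"y":0,"z":-7,"hand":0.3},{"ax":0,"ay":0,"az":0,"x":-35,"y":0,"z":-7,"hand":0.3},{"ax":0,"ay":0,"az":0,"x":-22,"y":0,"z":-4,"hand":0.3},{"ax":0,"ay":0,"az":0,"x":0,"y":0,"z":0,"hand":0.3}]'
python3 - <<'E'
from h import *
s=snap('wrist','w1.png'); print(s['eef_pos'],s['contact_force'])
cv2.imwrite('pics/w1b.png',cv2.resize(cv2.imread('pics/w1.png'),(800,600),interpolation=cv2.INTER_CUBIC))
E
```

```text
time: 2.23
eef_pos: [0.4785, -0.1228, 0.2156]
tcp_rot: [0.553, 0.441, -0.441, -0.553]
contact_force: [-0.4, -0.3, 0.2]
opening: 0.348
[ 0.47845462 -0.12283764  0.21556792] [-0.42711018 -0.33193423  0.18162844]
```

View pics/w1b.png

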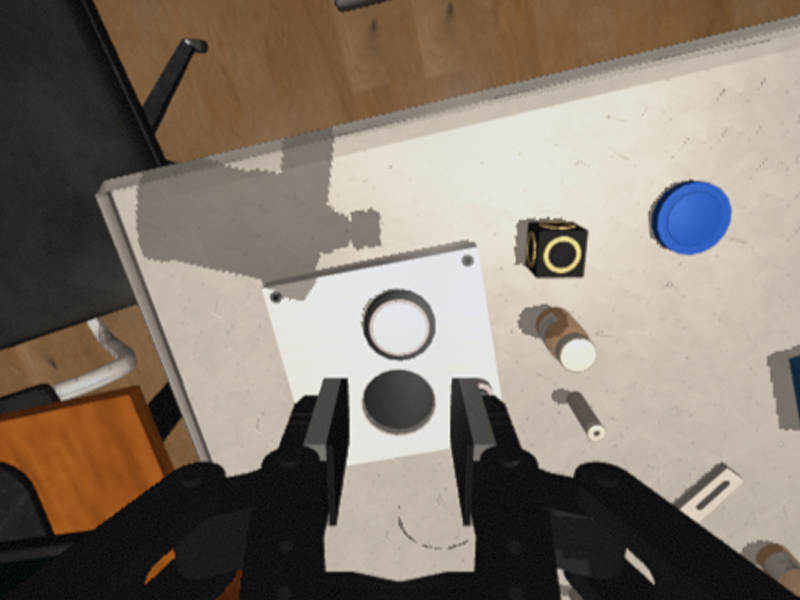

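Wrist view: the lens is at (399,327) and the recess at (399,402) in 800x600 pixels. The cube is at (555,250), the vial at (570,340), the post at (590,415), and the blue look-alike at (692,217).

Run:
```python
from h import *
c=lambda u,v:((u+.5)/1.5625-.5,(v+.5)/1.5625-.5)
for n,u,v,z in [('lens top ring',399,326,.028),('rec rim',399,400.5,.018),('c-x+y',477,246,.018),('c-x-y',264,286,.018),('blk hole+y',467,260,.018),('hole-y',276,297,.018),('cube top',563,254,.034),('vial top',577,353,.06),('post top',596,433,.05)]:
    print(n,ray('w1.png',*c(u,v),z).round(4))
g=cv2.imread('pics/w1.png',0)
# ellipse fit for the lens glass and the dark recess
for n,(x,y),z,inv in [('glass',(255,209),.028,0),('rec',(255,256),.018,1)]:
    w=g[y-32:y+32,x-40:x+40]; m=(w<110 if inv else w>150).astype('uint8')
    k,l,st,ce=cv2.connectedComponentsWithStats(m); i=l[32,40]; print(n,st[i],ce[i]+[x-40,y-32],ray('w1.png',*(ce[i]+[x-40,y-32]),z).round(4))
```

```text
lens top ring [ 0.5287 -0.1339  0.028 ]
rec rim [ 0.5894 -0.1478  0.018 ]
c-x+y [ 0.4882 -0.0711  0.018 ]
c-x-y [ 0.4833 -0.2185  0.018 ]
blk hole+y [ 0.4962 -0.0794  0.018 ]
hole-y [ 0.4927 -0.2127  0.018 ]
cube top [ 0.5017 -0.0197  0.034 ]
vial top [ 0.5594 -0.026   0.06  ]
post top [ 0.6265 -0.0182  0.05  ]
glass [  22   15   38   36 1070] [255.3        209.13831776] [ 0.5294 -0.1339  0.028 ]
rec [  18   13   45   40 1432] [254.70810056 256.48463687] [ 0.5897 -0.1484  0.018 ]
```

```bash
python3 -m inch '[{"ax":0,"ay":0,"az":0,"x":0,"y":34,"z":-10,"hand":0.3},{"ax":0,"ay":0,"az":0,"x":0,"y":34,"z":0,"hand":0.3},{"ax":0,"ay":0,"az":0,"x":0,"y":34,"z":0,"hand":0.3},{"ax":0,"ay":0,"az":0,"x":0,"y":34,"z":0,"hand":0.3},{"ax":0,"ay":0,"az":0,"x":0,"y":34,"z":0,"hand":0.3}]'
python3 -m inch '[{"ax":0,"ay":0,"az":0,"x":0,"y":6,"z":0,"hand":0.3},{"ax":0,"ay":0,"az":0,"x":0,"y":2,"z":0,"hand":0.3},{"ax":0,"ay":0,"az":0,"x":0,"y":2,"z":0,"hand":0.3}]'
```

```text
time: 2.7
eef_pos: [0.4885, -0.1204, 0.0444]
tcp_rot: [-0.551, -0.443, 0.442, 0.552]
contact_force: [0.4, -0.8, -0.5]
opening: 0.348
time: 2.95
eef_pos: [0.4896, -0.1219, 0.0368]
tcp_rot: [0.552, 0.443, -0.442, -0.551]
contact_force: [-0.2, -0.4, 0.5]
opening: 0.349
```

```bash
for i in 1; do python3 -m inch '[{"ax":0,"ay":0,"az":0,"x":0,"y":2,"z":0,"hand":0.3},{"ax":0,"ay":0,"az":0,"x":0,"y":0,"z":0,"hand":0.3}]'; done
python3 -m inch '[{"ax":0,"ay":0,"az":0,"x":0,"y":1,"z":0,"hand":0.3},{"ax":0,"ay":0,"az":0,"x":0,"y":0,"z":0,"hand":0.3}]'
python3 - <<'E'
from h import *
for n in ['side','wrist']: snap(n,n+'2.png')
a=cv2.resize(cv2.imread('pics/side2.png')[190:290,170:305],None,fx=4,fy=4,interpolation=cv2.INTER_CUBIC)
cv2.imwrite('pics/s2.png',a)
E
```

```text
time: 3.12
eef_pos: [0.4903, -0.123, 0.0358]
tcp_rot: [0.553, 0.443, -0.442, -0.551]
contact_force: [0.0, -0.6, -0.5]
opening: 0.348
time: 3.28
eef_pos: [0.4896, -0.1229, 0.034]
tcp_rot: [0.553, 0.442, -0.442, -0.551]
contact_force: [0.6, -0.9, 0.5]
opening: 0.349
```

View pics/s2.png

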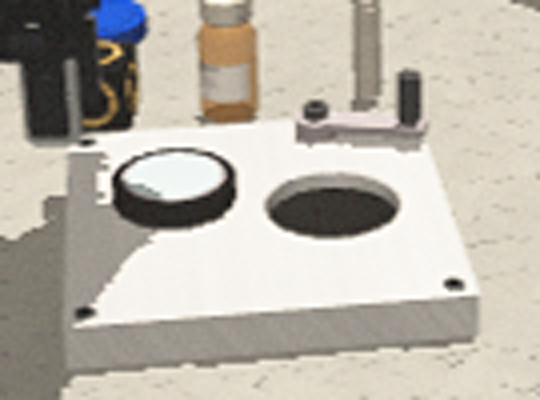

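Run:
```python
from h import *
s=get_state();p=np.array(s['eef_pos']);M=R.from_quat(s['tcp_rot']).as_matrix()
print(p,M.round(3))
for dx in(-.022,0,.022):
    for z in(.021,.03):
        q=p+M[:,0]*dx;q[2]=z;u=np.array(proj('side2.png',q));print(dx,z,q.round(3),((u-[170,190])*4).round(0))
for q in [(.5295,-.134,.028),(.4875,-.07,.018)]: print(((np.array(proj('side2.png',q))-[170,190])*4).round(0))
cv2.imwrite('pics/w2b.png',cv2.resize(cv2.imread('pics/wrist2.png'),(800,600),interpolation=cv2.INTER_CUBIC))
```

```text
[ 0.48917349 -0.12284404  0.03348918] [[ 0.218  0.001 -0.976]
 [ 0.976 -0.001  0.218]
 [-0.    -1.    -0.001]]
-0.022 0.021 [ 0.484 -0.144  0.021] [ 53. 211.]
-0.022 0.03 [ 0.484 -0.144  0.03 ] [ 52. 191.]
0 0.021 [ 0.489 -0.123  0.021] [ 65. 184.]
0 0.03 [ 0.489 -0.123  0.03 ] [ 63. 164.]
0.022 0.021 [ 0.494 -0.101  0.021] [ 76. 158.]
0.022 0.03 [ 0.494 -0.101  0.03 ] [ 74. 139.]
[166. 173.]
[ 60. 132.]
```

View pics/w2b.png

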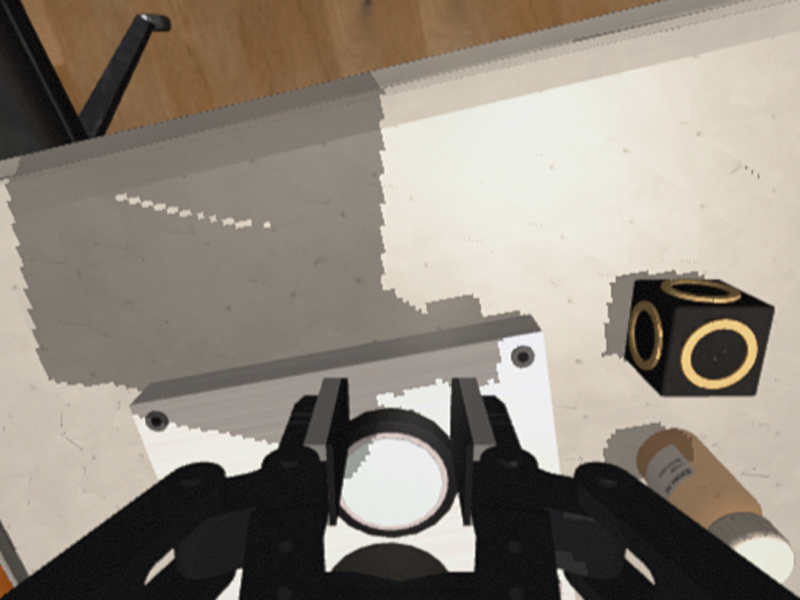

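Run:
```python
from h import *
s=get_state();p=np.array(s['eef_pos']);M=R.from_quat(s['tcp_rot']).as_matrix()
d=np.load('pics/wrist2.png.npz');print(d['f'],d['cx'],d['cy'])
W=np.eye(4);W[:3,:3]=M;W[:3,3]=p
print((np.linalg.inv(W)@d['T']).round(3))
for y in(.011,-.02,-.05):
  for z in(.011,-.011):
    print(y,z,[(np.array(proj('wrist2.png',p+M@[x,y,z]))*1.5625).round(0) for x in(-.029,-.015,.015,.029)])
for y in(.011,0,-.02,-.04):
    print(y,[((np.array(proj('side2.png',p+M@[x,y,0]))-[170,190])*4).round(0) for x in(-.022,.022)])
a=cv2.resize(cv2.imread('pics/side2.png')[130:270,120:290],None,fx=4,fy=4,interpolation=cv2.INTER_CUBIC)
cv2.imwrite('pics/s3.png',a)
```

```text
346.1186552655509 255.40211648546426 191.06661284303763
[[ 1.    -0.    -0.     0.001]
 [-0.    -0.308  0.951 -0.158]
 [-0.    -0.951 -0.308  0.08 ]
 [ 0.     0.     0.     1.   ]]
0.011 0.011 [array([311., 338.]), array([352., 338.]), array([441., 338.]), array([483., 338.])]
0.011 -0.011 [array([314., 397.]), array([354., 396.]), array([440., 396.]), array([480., 396.])]
-0.02 0.011 [array([293., 379.]), array([343., 379.]), array([450., 379.]), array([499., 379.])]
-0.02 -0.011 [array([298., 447.]), array([346., 447.]), array([447., 447.]), array([495., 447.])]
-0.05 0.011 [array([269., 439.]), array([330., 438.]), array([461., 438.]), array([522., 438.])]
-0.05 -0.011 [array([276., 518.]), array([334., 518.]), array([458., 518.]), array([516., 518.])]
0.011 [array([ 53., 208.]), array([ 76., 155.])]
0 [array([ 51., 183.]), array([ 74., 131.])]
-0.02 [array([ 47., 138.]), array([70., 88.])]
-0.04 [array([43., 91.]), array([66., 43.])]
```

View pics/s3.png

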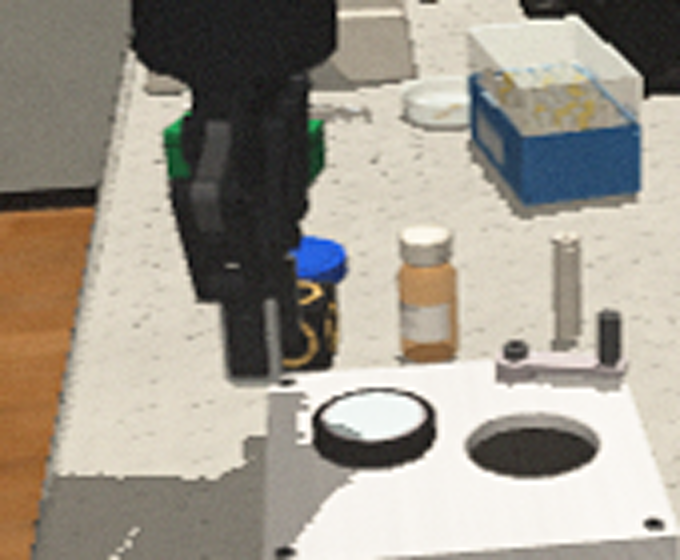

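The two views agree that the fingertips are about 30 mm higher than the stated 11 mm offset implies: the tip end sits at tool y≈-20 mm, so z≈53 mm. The lens is untouched. I'll keep descending in small steps and watch the force.

```bash
python3 -m inch '[{"ax":0,"ay":0,"az":0,"x":0,"y":4,"z":0,"hand":0.3},{"ax":0,"ay":0,"az":0,"x":0,"y":4,"z":0,"hand":0.3},{"ax":0,"ay":0,"az":0,"x":0,"y":4,"z":0,"hand":0.3},{"ax":0,"ay":0,"az":0,"x":0,"y":0,"z":0,"hand":0.3}]'
python3 - <<'E'
from h import *
print(snap('side','side3.png')['eef_pos'])
a=cv2.resize(cv2.imread('pics/side3.png')[180:290,150:300],None,fx=5,fy=5,interpolation=cv2.INTER_CUBIC)
cv2.imwrite('pics/s4.png',a)
E
```

```text
time: 3.72
eef_pos: [0.4878, -0.1222, 0.0194]
tcp_rot: [-0.551, -0.442, 0.442, 0.553]
contact_force: [-0.2, -0.3, -1.0]
opening: 0.352
[ 0.48776681 -0.12217886  0.01943233]
```

View pics/s4.png

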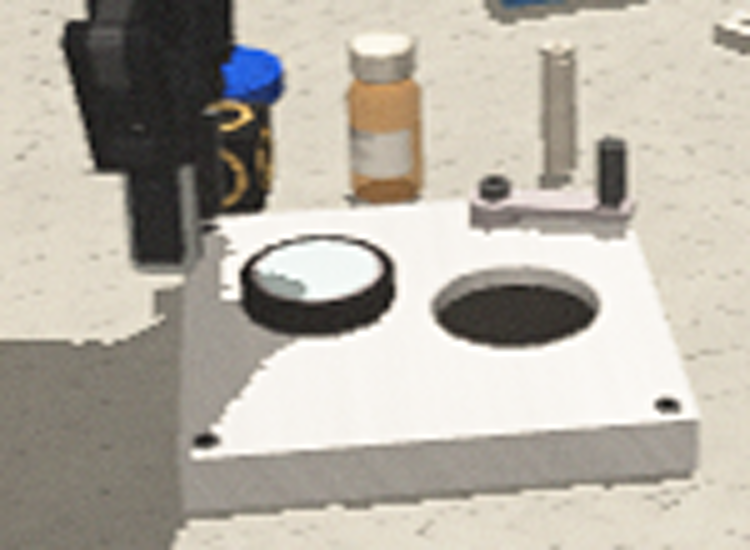

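```bash
python3 -m inch '[{"ax":0,"ay":0,"az":0,"x":0,"y":4,"z":-5,"hand":0.3},{"ax":0,"ay":0,"az":0,"x":0,"y":4,"z":0,"hand":0.3},{"ax":0,"ay":0,"az":0,"x":0,"y":2,"z":0,"hand":0.3},{"ax":0,"ay":0,"az":0,"x":0,"y":0,"z":0,"hand":0.3}]'
for i in 1 2 3; do python3 -m inch '[{"ax":0,"ay":0,"az":0,"x":0,"y":1.5,"z":0,"hand":0.3},{"ax":0,"ay":0,"az":0,"x":0,"y":0,"z":0,"hand":0.3}]' | grep -E 'eef|force'; done
```

```text
time: 4.1
eef_pos: [0.4932, -0.1234, 0.0099]
tcp_rot: [-0.551, -0.442, 0.442, 0.552]
contact_force: [-0.1, 0.6, -0.6]
opening: 0.35
eef_pos: [0.4934, -0.1236, 0.009]
contact_force: [0.9, 0.4, -0.7]
eef_pos: [0.4935, -0.1236, 0.0076]
contact_force: [-0.4, -0.4, -0.3]
eef_pos: [0.4935, -0.1236, 0.006]
contact_force: [-0.0, 0.1, 0.7]
```

```bash
for i in 1 2 3 4; do python3 -m inch '[{"ax":0,"ay":0,"az":0,"x":0,"y":1.5,"z":0,"hand":0.3},{"ax":0,"ay":0,"az":0,"x":0,"y":0,"z":0,"hand":0.3}]' | grep -E 'eef|force'; done
```

```text
eef_pos: [0.4934, -0.1236, 0.0045]
contact_force: [-1.2, 0.0, 0.5]
eef_pos: [0.4934, -0.1236, 0.003]
contact_force: [-0.1, -0.2, 0.8]
eef_pos: [0.4938, -0.1238, 0.002]
contact_force: [-0.7, 0.7, 2.3]
eef_pos: [0.4938, -0.1238, 0.0019]
contact_force: [-5.9, 1.8, 12.6]
```

Run:
```python
from h import *
s=snap('side','side5.png');snap('wrist','wrist5.png');print(s['eef_pos'],s['contact_force'])
a=cv2.resize(cv2.imread('pics/side5.png')[190:290,160:280],None,fx=3.3,fy=3.3,interpolation=cv2.INTER_CUBIC)
b=cv2.resize(cv2.imread('pics/wrist5.png')[200:370,160:360],(396,330))
cv2.imwrite('pics/s5.png',np.hstack([a,b]))
```

```text
[ 0.49382365 -0.12376044  0.00194838] [-5.90762082  1.81608207 12.55295159]
```

View pics/s5.png

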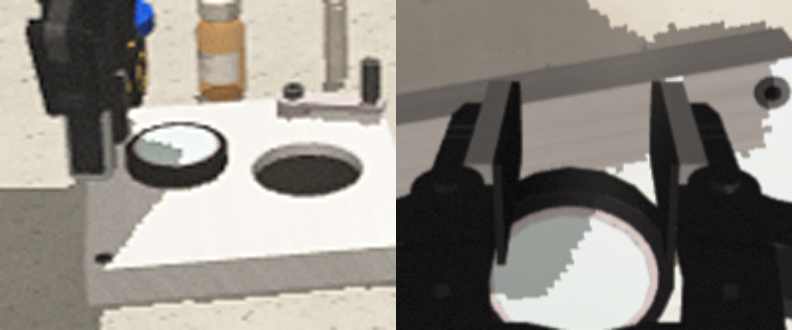

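```bash
python3 -m inch '[{"ax":0,"ay":0,"az":0,"x":0,"y":-3,"z":0,"hand":0.3},{"ax":0,"ay":0,"az":0,"x":-2,"y":0,"z":0,"hand":0.3},{"ax":0,"ay":0,"az":0,"x":0,"y":0,"z":-2,"hand":0.3},{"ax":0,"ay":0,"az":0,"x":0,"y":0,"z":-2,"hand":0.3},{"ax":0,"ay":0,"az":0,"x":0,"y":0,"z":-2,"hand":0.3}]'
for i in 1 2; do python3 -m inch '[{"ax":0,"ay":0,"az":0,"x":0,"y":0,"z":-3,"hand":0.3},{"ax":0,"ay":0,"az":0,"x":0,"y":0,"z":-3,"hand":0.3},{"ax":0,"ay":0,"az":0,"x":0,"y":0,"z":-3,"hand":0.3},{"ax":0,"ay":0,"az":0,"x":0,"y":0,"z":-3,"hand":0.3},{"ax":0,"ay":0,"az":0,"x":0,"y":0,"z":-3,"hand":0.3}]' | grep -E 'eef|force'; done
python3 - <<'E'
from h import *
s=snap('side','side6.png');snap('wrist','wrist6.png');print(s['eef_pos'],s['contact_force'])
a=cv2.resize(cv2.imread('pics/side6.png')[190:290,160:280],None,fx=3.3,fy=3.3,interpolation=cv2.INTER_CUBIC)
b=cv2.resize(cv2.imread('pics/wrist6.png')[200:370,160:360],(396,330))
cv2.imwrite('pics/s6.png',np.hstack([a,b]))
E
```

```text
time: 5.78
eef_pos: [0.499, -0.1269, 0.0028]
tcp_rot: [-0.552, -0.442, 0.442, 0.552]
contact_force: [-0.3, 0.0, -0.2]
opening: 0.346
eef_pos: [0.5139, -0.1302, 0.0031]
contact_force: [-1.1, -0.1, -0.5]
eef_pos: [0.5286, -0.1335, 0.0032]
contact_force: [-0.1, 0.0, -0.4]
[ 0.52858384 -0.13352832  0.00322738] [-0.06290376  0.00780795 -0.4051199 ]
```

View pics/s6.png

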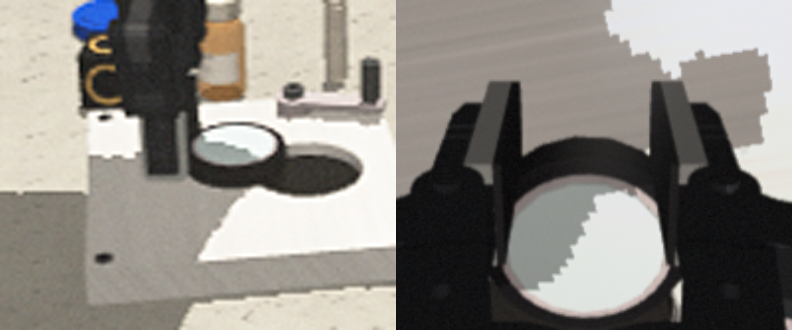

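The side and wrist views show the lens sliding evenly between both fingertips towards the recess. I've used 11 pictures, so from here I'll measure by code.

```bash
cat >> h.py <<'E'
def blob(fn,x,y,test,w=22):
    g=cv2.imread('pics/'+fn); 
    m=test(g.astype(int)).astype('uint8'); k,l,st,ce=cv2.connectedComponentsWithStats(m)
    best=[i for i in range(1,k) if abs(ce[i]-[x,y]).max()<w and 60<st[i][4]<3000]
    return [(st[i][:5].tolist(),ce[i].round(1).tolist()) for i in best]
E
python3 - <<'E'
from h import *
for fn in ['side0.png','scene0.png']:
  for n,x,y,t in [('rec',*( (253,241) if fn[1]=='i' else (271,171)),lambda g:(g.sum(2)<200)),('glass',*((213,237) if fn[1]=='i' else (292,178)),lambda g:(g[...,0]>g[...,2]+4)&(g.sum(2)>450))]:
    for b in blob(fn,x,y,t): print(fn,n,b,ray(fn,*b[1],.018 if n=='rec' else .029).round(4))
for b in blob('side6.png',232,234,lambda g:(g[...,0]>g[...,2]+4)&(g.sum(2)>300)): print(b,ray('side6.png',*b[1],.029).round(4))
g=cv2.imread('pics/side6.png'); print(g[233,222:246].tolist())
E
```

```text
side0.png rec ([238, 237, 31, 12, 280], [252.9, 242.6]) [ 0.5926 -0.1576  0.018 ]
scene0.png rec ([262, 167, 19, 10, 142], [271.0, 172.0]) [ 0.5909 -0.1427  0.018 ]
scene0.png rec ([283, 176, 19, 10, 66], [291.9, 182.3]) [ 0.5276 -0.1244  0.018 ]
scene0.png glass ([286, 172, 14, 9, 90], [292.5, 176.4]) [ 0.5299 -0.1338  0.029 ]
[[158, 163, 153], [153, 158, 151], [148, 154, 147], [151, 155, 149], [149, 152, 146], [153, 155, 148], [212, 219, 209], [249, 251, 246], [247, 249, 245], [246, 249, 245], [248, 251, 247], [248, 250, 246], [246, 249, 243], [246, 248, 244], [247, 248, 245], [246, 248, 244], [246, 248, 243], [246, 248, 244], [246, 248, 243], [249, 250, 246], [241, 245, 241], [174, 180, 195], [73, 75, 84], [23, 27, 29]]
```

```bash
for i in 1; do python3 -m inch '[{"ax":0,"ay":0,"az":0,"x":0,"y":0,"z":-3,"hand":0.3},{"ax":0,"ay":0,"az":0,"x":0,"y":0,"z":-3,"hand":0.3},{"ax":0,"ay":0,"az":0,"x":0,"y":0,"z":-3,"hand":0.3},{"ax":0,"ay":0,"az":0,"x":0,"y":0,"z":-3,"hand":0.3},{"ax":0,"ay":0,"az":0,"x":0,"y":0,"z":-3,"hand":0.3}]' | grep -E 'eef|force'; done
python3 -m inch '[{"ax":0,"ay":0,"az":0,"x":0,"y":0,"z":-2,"hand":0.3},{"ax":0,"ay":0,"az":0,"x":0,"y":0,"z":-2,"hand":0.3},{"ax":0,"ay":0,"az":0,"x":0,"y":0,"z":0,"hand":0.3}]' | grep -E 'eef|force'
cat > m.py <<'E'
import sys
from h import *
k=sys.argv[1]; T=lambda g:g.sum(2)>330
if k!='0' and k!='6':
    for n in ['side','wrist','scene']: s=snap(n,n+k+'.png')
    print(s['eef_pos'].round(4),s['contact_force'].round(1))
for b in blob('side'+k+'.png',235,236,T,30): print('side',b,[ray('side'+k+'.png',*b[1],z).round(4) for z in(.0285,.0205)])
for b in blob('wrist'+k+'.png',256,320,T,30): print('wrist',b,[ray('wrist'+k+'.png',*b[1],z).round(4) for z in(.0285,.0205)])
print('rim',ray('side0.png',253,240.6,.018))
E
for k in 0 6 7; do python3 m.py $k; done
```

```text
eef_pos: [0.5432, -0.1368, 0.0032]
contact_force: [-1.1, -0.1, 0.0]
eef_pos: [0.5473, -0.1378, 0.0033]
contact_force: [-0.0, 0.1, -0.1]
rim [ 0.59369676 -0.15131673  0.018     ]
rim [ 0.59369676 -0.15131673  0.018     ]
[ 0.547  -0.1377  0.0033] [-0.6 -0.2  0.1]
rim [ 0.59369676 -0.15131673  0.018     ]
```

```bash
sed -i 's/connectedComponentsWithStats(m)/connectedComponentsWithStats(m,connectivity=4)/; s/<3000/<12000/' h.py; sed -i "s/T=lambda g:g.sum(2)>330/T=lambda g:g.sum(2)>420/" m.py
sed -i "s/k!='0' and k!='6'/len(sys.argv)<3/" m.py
for k in 0 6 7; do python3 m.py $k o; done
python3 - <<'E'
from h import *
g=cv2.imread('pics/side7.png',0)
for r in range(222,252,2): print(r,(g[r,205:275:2]//26).astype(str).tolist().__str__().replace("'",'').replace(', ',''))
E
```

```text
side ([200, 228, 26, 12, 243], [212.8, 233.6]) [array([ 0.5314, -0.1362,  0.0285]), array([ 0.532 , -0.1214,  0.0205])]
rim [ 0.59369676 -0.15131673  0.018     ]
side ([218, 204, 15, 12, 116], [226.1, 210.2]) [array([ 0.5603, -0.0544,  0.0285]), array([ 0.5615, -0.0378,  0.0205])]
wrist ([217, 296, 81, 67, 4355], [256.9, 328.6]) [array([ 0.5588, -0.1389,  0.0285]), array([ 0.5653, -0.1403,  0.0205])]
rim [ 0.59369676 -0.15131673  0.018     ]
wrist ([217, 296, 81, 68, 4016], [258.9, 328.8]) [array([ 0.5769, -0.1419,  0.0285]), array([ 0.5834, -0.1433,  0.0205])]
rim [ 0.59369676 -0.15131673  0.018     ]
222 [89811121111112999998444444444444555]
224 [99911111111212999998444446666665555]
226 [99999411111512999999969998976777666]
228 [99999411212511853578853499999999989]
230 [99999411112521499999999963999999999]
232 [99999411111524899999999997399999999]
234 [99999511111525666658999997147899999]
236 [99998411111523666666689993145558999]
238 [56656511111531356666668731111355899]
240 [66656511111531111233221111112113599]
242 [66666521111431111111111111111111599]
244 [66666555554462011111111111111111999]
246 [66666666666666522111111111111259999]
248 [66656566666566666664221112237999999]
250 [66666666666666666666999999999999999]
```

```bash
python3 -m inch '[{"ax":0,"ay":0,"az":0,"x":-0.3,"y":0,"z":-2,"hand":0.3},{"ax":0,"ay":0,"az":0,"x":-0.3,"y":0,"z":-2,"hand":0.3},{"ax":0,"ay":0,"az":0,"x":-0.3,"y":0,"z":-2,"hand":0.3},{"ax":0,"ay":0,"az":0,"x":-0.3,"y":0,"z":-1.5,"hand":0.3},{"ax":0,"ay":0,"az":0,"x":0,"y":0,"z":-1.5,"hand":0.3}]' | grep -E 'eef|force'
cat > d.py <<'E'
import sys
from h import *
k=sys.argv[1]
for n in ['side','wrist','scene']: s=snap(n,n+k+'.png')
print(s['eef_pos'].round(4),s['contact_force'].round(1))
g=cv2.imread('pics/side'+k+'.png',0)
for r in range(222,252,2): print(r,''.join(str(v) for v in g[r,221:281:2]//26))
E
python3 d.py 8; python3 m.py 8 o
```

```text
eef_pos: [0.5555, -0.1409, 0.0033]
contact_force: [-0.6, 0.2, 0.5]
[ 0.5559 -0.141   0.0034] [-0.  -0.3 -0.5]
222 212211118998444444444444555688
224 111111217998444446666665555688
226 311111417999969998976777666888
228 311113414953333379999999989998
230 311113411599999998359999999998
232 311112414999999999973999999998
234 411112426666599999994699999999
236 411112525666666899996158999999
238 411112512566666669971254899999
240 411112411125666658311113599999
242 411112511111111111111111599999
244 545554531111111111111111999999
246 666666665211111111111259999999
248 666666666664211112237999999999
250 666666666666666999999999999999
wrist ([219, 301, 77, 53, 2327], [265.6, 330.4]) [array([ 0.5874, -0.1425,  0.0285]), array([ 0.594 , -0.1437,  0.0205])]
rim [ 0.59369676 -0.15131673  0.018     ]
```

```bash
python3 -m inch '[{"ax":0,"ay":0,"az":0,"x":-0.3,"y":0,"z":-1.5,"hand":0.3},{"ax":0,"ay":0,"az":0,"x":-0.3,"y":0,"z":-1.5,"hand":0.3},{"ax":0,"ay":0,"az":0,"x":-0.3,"y":0,"z":-1,"hand":0.3},{"ax":0,"ay":0,"az":0,"x":0,"y":0,"z":0,"hand":0.3}]' | grep -E 'eef|force'
python3 d.py 9; python3 m.py 9 o
```

```text
eef_pos: [0.5593, -0.1426, 0.0032]
contact_force: [-0.3, 0.1, -0.4]
[ 0.5591 -0.1425  0.0032] [ 0.  -0.  -0.4]
222 111111111698444444444444555688
224 111111111698444446666655555688
226 521111131499969998977777666888
228 941111252299999999999999989998
230 941111152125798744899999999998
232 941111152289999999939999999998
234 951111152365999999996499999999
236 951111152366669999999738999999
238 551121153156666689999814899999
240 551111153113666666999613599999
242 652111153111145666787111599999
244 654333343111111110111111999999
246 666555556311111111111159999999
248 666666666664211111236999999999
250 666666666666666679999999999999
wrist ([221, 298, 75, 55, 2402], [265.9, 328.5]) [array([ 0.5895, -0.1436,  0.0285]), array([ 0.596 , -0.1447,  0.0205])]
rim [ 0.59369676 -0.15131673  0.018     ]
```

```bash
python3 -m inch '[{"ax":0,"ay":0,"az":0,"x":-0.3,"y":0,"z":-1,"hand":0.3},{"ax":0,"ay":0,"az":0,"x":-0.3,"y":0,"z":-1,"hand":0.3},{"ax":0,"ay":0,"az":0,"x":0,"y":0,"z":-1,"hand":0.3},{"ax":0,"ay":0,"az":0,"x":0,"y":0,"z":0,"hand":0.3}]' | grep -E 'eef|force'
python3 d.py 10; python3 m.py 10 o
```

```text
eef_pos: [0.5622, -0.1439, 0.0033]
contact_force: [-0.7, 0.9, 0.3]
[ 0.562  -0.1438  0.0033] [0.2 0.1 0.2]
222 112112111168444444444444555688
224 111111111168444446666665555688
226 542111113169969998977777566888
228 994111125169999999999999989998
230 994111125239999999999999999998
232 994111115249997657999999999998
234 994111115274599999963799999999
236 995111114236999999999528999999
238 865111115358999999999933899999
240 665111115456666889999921599999
242 665211115256666666599611599999
244 665333325213566666653111999999
246 666555555311111111111149999999
248 666666666664211111136999999999
250 666666666666666667999999999999
wrist ([225, 285, 70, 64, 2787], [265.4, 319.6]) [array([ 0.5876, -0.1441,  0.0285]), array([ 0.5938, -0.1452,  0.0205])]
rim [ 0.59369676 -0.15131673  0.018     ]
```

```bash
python3 -m inch '[{"ax":0,"ay":0,"az":0,"x":0,"y":0,"z":5,"hand":0.3},{"ax":0,"ay":0,"az":0,"x":0,"y":0,"z":10,"hand":0.3},{"ax":0,"ay":0,"az":0,"x":0,"y":-20,"z":10,"hand":0.3},{"ax":0,"ay":0,"az":0,"x":0,"y":-40,"z":10,"hand":0.3},{"ax":0,"ay":0,"az":0,"x":0,"y":-40,"z":0,"hand":0.3}]' | grep -E 'eef|force'
python3 -m inch '[{"ax":0,"ay":0,"az":0,"x":0,"y":-40,"z":15,"hand":0.3},{"ax":0,"ay":0,"az":0,"x":0,"y":-40,"z":15,"hand":0.3},{"ax":0,"ay":0,"az":0,"x":0,"y":-20,"z":0,"hand":0.3},{"ax":0,"ay":0,"az":0,"x":0,"y":0,"z":0,"hand":0.3}]' | grep -E 'eef|force'
python3 d.py 11
python3 - <<'E'
from h import *
cr=lambda n,r,c,s:cv2.resize(cv2.imread('pics/'+n)[r[0]:r[1],c[0]:c[1]],s,interpolation=cv2.INTER_CUBIC)
a=cr('side11.png',(195,275),(180,290),(396,288)); b=cr('scene11.png',(145,200),(235,325),(396,242)); w=cr('wrist11.png',(130,330),(130,400),(396,293))
z=np.zeros((600,792,3),'uint8'); z[:288,:396]=a; z[:242,396:]=b; z[290:583,:396]=w
cv2.imwrite('pics/last.png',z)
T=lambda g:g.sum(2)>420
for n,x,y in [('side11.png',253,238),('scene11.png',271,171)]:
    for q in blob(n,x,y,T,10): print(n,q,ray(n,*q[1],.0205).round(4))
for q in blob('wrist11.png',256,250,T,40): print('wrist',q,ray('wrist11.png',*q[1],.0205).round(4))
E
```

```text
eef_pos: [0.5232, -0.1343, 0.1013]
contact_force: [2.3, -0.3, -0.1]
eef_pos: [0.501, -0.1307, 0.2078]
contact_force: [-0.1, -0.3, 0.3]
[ 0.4988 -0.1296  0.2018] [-0.3  0.2 -0.7]
222 999999999998344344444444455677
224 999999999998444445555555545577
226 999999999999969998866666555877
228 999999999999999999999999989987
230 999999999999999999999999999997
232 999999999999997647999999999998
234 999999999974499999962699999998
236 999999999358999999999518999999
238 999999994489999999999932799999
240 999999981589999999999821499999
242 999999981189999999999511599999
244 999999994115799999863111899999
246 999999999511111111111148999999
248 999999999997321111136999999999
250 999999999999999999999999999999
scene11.png ([264, 166, 16, 9, 120], [271.5, 170.0]) [ 0.5916 -0.1479  0.0205]
wrist ([238, 226, 37, 34, 972], [256.1, 242.2]) [ 0.5889 -0.1488  0.0205]
```

View pics/last.png

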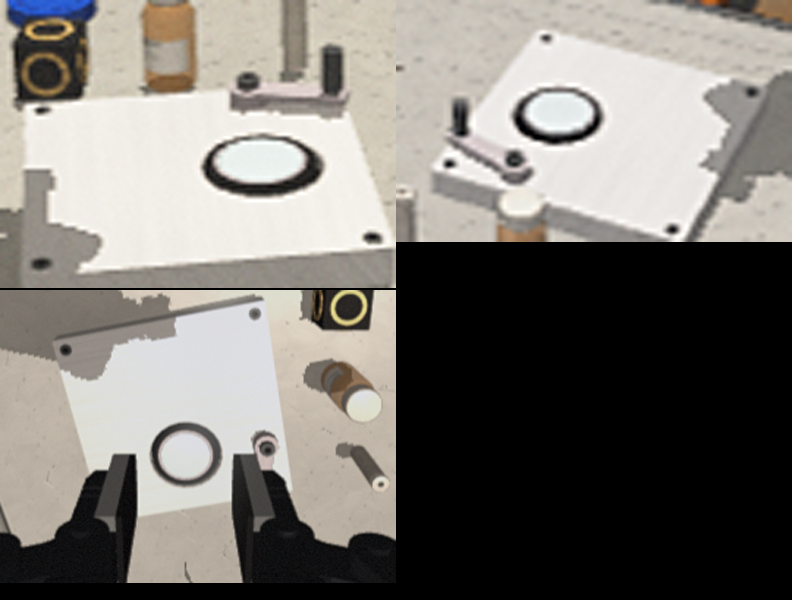

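The composite shows the lens lying flat in the recess: glass centre at (265,160) in the side crop, with the ring even all round. Scene and wrist put it within about 1.5 mm of the seat. The vial, cube and post are unmoved. Next I'll locate the pin.

Run:
```python
from h import *
s=get_state();print(s['qpos'].round(2),s['eef_pos'],s['time'],R.from_quat(s['tcp_rot']).as_matrix().round(3).tolist())
b=np.array([.0027,-.0038,0])
for n,u,v,z in [('top',272.2,208.9,.049),('bot',272.2,221.5,.027),('pivot screw',248.6,216,.032)]: print(n,(ray('side11.png',u-.4,v-.4,z)-b).round(4))
for n,fn in [('side','side11.png'),('scene','scene11.png')]:
    g=cv2.imread('pics/'+fn).sum(2)
    r0,r1,c0,c1=(200,228,262,282) if n=='side' else (160,180,240,262)
    for r in range(r0,r1): print(r,''.join('%x'%(v//50) for v in g[r,c0:c1]))
```

```text
[-0.45 -0.06  1.98 -0.    1.22 -1.8 ] [ 0.49809219 -0.12927892  0.20009686] 9.9667 [[0.218, -0.002, -0.976], [0.976, 0.001, 0.218], [0.0, -1.0, 0.002]]
top [ 0.6301 -0.1005  0.049 ]
bot [ 0.6295 -0.1034  0.027 ]
pivot screw [ 0.5921 -0.0857  0.032 ]
200 778accbbbbbbcbcbbccc
201 7779cbbbbbbbbccccbbb
202 8769cbbbbbbbbbbccccb
203 7769cbbbbbbbbbbbbbbc
204 7779bbbbbccbbbbbbbbb
205 8779cccccbbbbcccbbcb
206 876acccccbbccccccccb
207 8779cccc9789abcccccc
208 876accb855556acccbcb
209 7779cba7455459bbaabb
210 7768aba7233338bbcbbb
211 7769ccb7233338cbbccb
212 7769ccb7233338cbbbcc
213 7779bba7233338cbbbbc
214 88acbbb6333338cbbbbb
215 669cbca7233338ccbbbb
216 779bba96233328bbbbbb
217 9cbbbbb7233338bbbbbb
218 ccccccb7233338bbbbbb
219 ccccccc8233339cbcbbb
220 ccccccc933337baabbbb
221 cccccca76555ab8acbbb
222 666666778888998bbbbb
223 777777666666669bbbbb
224 88987777777778bbbbbb
225 88888888888889bcbbbb
226 a9aaaa9888888ceccbbc
227 eeeeeed999a99cecbccb
160 bbbbbbbaabbbbbbbbbbbce
161 bbbbbbbbbbbbbbbbbbbcde
162 bbbbbbbbbbbbbbbbbbbded
163 bbbbbbbbbbbbaaabbbdeed
164 bbbbbbbbbbbbbbbbbdeede
165 bbbbbbbbbbbbbbbbcdedee
166 bbbbbbbbbccbbbbcdeedee
167 bbbbbbba888acbbdeedeee
168 bbbbbbba5569cbdeedeeee
169 bbbbbbca3437bceeedeeed
170 bbbbbbca2327deeeeeeee9
171 bbbbbbca2319eeeeeeeed8
172 bbbbbbca421afeedeeeeea
173 bbbbabca421bfeeeeeeeed
174 bbbbbca75217deeeeeeeee
175 bbbbbbcb5117ddeeeeeeee
176 bbbbbb9899accccdeeeeee
177 bbbbbba868cdcccccddeee
178 bbbbbbdd767acccccccdde
179 abbbbceeec777adccccb86
```

```bash
python3 -m inch '[{"ax":0,"ay":0,"az":0,"x":14,"y":0,"z":-31,"hand":0.3},{"ax":0,"ay":0,"az":0,"x":14,"y":0,"z":-31,"hand":0.3},{"ax":0,"ay":0,"az":0,"x":14,"y":0,"z":-31,"hand":0.3},{"ax":0,"ay":0,"az":0,"x":14,"y":0,"z":-31,"hand":0.3},{"ax":0,"ay":0.08,"az":0,"x":0,"y":0,"z":0,"hand":0.3}]'
python3 -m inch '[{"ax":0,"ay":0.08,"az":0,"x":0,"y":30,"z":0,"hand":0.3},{"ax":0,"ay":0,"az":0,"x":0,"y":30,"z":0,"hand":0.3},{"ax":0,"ay":0,"az":0,"x":0,"y":20,"z":0,"hand":0.3},{"ax":0,"ay":0,"az":0,"x":0,"y":0,"z":0,"hand":0.3},{"ax":0,"ay":0,"az":0,"x":0,"y":0,"z":0,"hand":0.3}]'
python3 - <<'E'
from h import *
s=snap('wrist','w12.png');snap('side','side12.png');p=s['eef_pos'];M=R.from_quat(s['tcp_rot']).as_matrix();print(p,M[:,0].round(3))
t=np.array([.631,-.102,p[2]])-p;print('to pin in tool mm',(M.T@t*1000).round(1))
E
```

```text
time: 10.38
eef_pos: [0.6349, -0.1006, 0.1962]
tcp_rot: [-0.567, -0.419, 0.421, 0.571]
contact_force: [-1.4, -0.4, -1.2]
opening: 0.347
time: 10.8
eef_pos: [0.63, -0.1014, 0.1171]
tcp_rot: [-0.583, -0.395, 0.398, 0.588]
contact_force: [0.3, -0.8, -0.3]
opening: 0.353
[ 0.62996381 -0.1013937   0.11709804] [ 0.371  0.929 -0.   ]
to pin in tool mm [-0.2 -0.  -1.2]
```

Run:
```python
from h import *
for q in [(.631,-.102,.049),(.631,-.102,.027),(.592,-.0865,.032),(.591,-.1475,.0205)]: print(np.round(proj('w12.png',q),1))
g=cv2.imread('pics/w12.png').sum(2)
for r in range(216,330,3): print(r,''.join('%x'%(v//50) for v in g[r,200:320:2]))
```

```text
[254.3 202.8]
[254.4 193.1]
[254.2 138.5]
[178.7 164.9]
216 8777666667aaaaaaaaaaaaaaaaaaaaaaaaaaaaaaaa9aaaaaaaaaaaaa9aaa
219 6666666667aaaaaaaaaaaaaaaaaaaaaaaaaaaaaaaaaaaaaaaaaaaaaaaaaa
222 66666666699aaaaaaaaaaaaaaaaaaaaaaaaaaaaaaaaaaaaaaaaaaaaaaaaa
225 666655668aaaaaaaaaaaaaaaaaaaaaaaaaaaaaaaaaaaaaaaaaaaaaaaaaaa
228 798789aaaaaaaaaaaa9aaaaaaaaaaaaaaaaaaaaaaaaaaaaaaaaaaaaaaaaa
231 a9aa9aaaaaaaaaaaaaaaaaaaaaaaaaaaaaaaaaaaaaaaaaaaaaaaaaaaaaaa
234 aaaaaaaaaaaaa9aa9aaaaaaaaaaaaaaaaaaaaaaaaaaaaaaaaaaaaaaaaaaa
237 aaa999aa999aaaa99aaaaaaaaaaaaaaaaaaaaaaaaaaaaaaaaaaaaaaaaaaa
240 aaaaaaaaaa99aaa9aaaaaaaaaaaaaaaaaaaaaaaaaaaaaaaa9aaaaaaaaaaa
243 99a633333104aaaaaaaaaaaaaaaaaaaaa99aa9aaaaaa922444434aaaaaaa
246 999433333103aaaa999aaaaaaaaaaaaaaaaaa9aaaaaa7223444439aaaaaa
249 9a9333332003aaaaaaaaaaaaaaaaaaaa99aaaa88aaaa7222444345aaaaaa
252 884333331003aaaaaaa9aaa99aaaaaa999aaaaa96aaa612134433388888a
255 013333330002aaaaaaaaa9a9aaaaa9999aaaaaaa969a6221244343310102
258 033333320102aaaaaa9999a9aaaa99999aaaaaaaaa8a5221244334311110
261 143333310001aaaaaaa9a9aaaaaa99999aaaaa9aaaa74111134433321000
264 
[... 725 characters left out ...]
1aaaaa99999999999999999999aa959a999510011110000000
300 00000110002668aa9999a99999999999999a966999999800011111000000
303 01000110005a856899999999999999aa998679a9999aa910011101001001
306 00100110018aaa99798999999999999856899a9999999a21011101101100
309 10000110019a99999aa9977878879a99999999a9999a9a40011100010001
312 000001100399aaaaaaaaaa9a999999999999999999999a80111110101000
315 000001110499999aaaaaa99999999999999999999a99a980111100001000
318 0110021108a999aaaaaaaaa999999999a999999999a99991011011000100
321 000001111a9999aaaaaaaaa9a99a99a999999999aa999992011010010000
324 000001113a999aaa9aaaa99aaa9aa99999999999a999a9a4011000000000
327 000001114a99a99a9aaaa9aaaa9999999a999999999aaaa8011000000100
```

Run:
```python
from h import *
g=cv2.imread('pics/w12.png').sum(2)
for r in range(126,216,3): print(r,''.join('%x'%(v//50) for v in g[r,220:300:2]))
```

```text
126 dddddddddddddcacccddddccbbbbbbbcbbbbcccc
129 dddddddddda97679988acccdcbbbbbbbbcbbccbb
132 dddddddddc96bccccccb8cdcccbbbcbbbcbbcccc
135 dddddddddb8bb955559cc9dcccbbbbbbbbbbbbcb
138 ddddddddc89b85655668cbcdcccbbbbbbbbbbbbb
141 dddddddddbbb55433466bbcdcccbbbbbbbbbbbbb
144 dddddddddd9b75533467bbccccccbbbbbbbbbbbb
147 ddddddddddcab755557bbbdcccccbbbbbbbbbbbb
150 dddddddddddaabbaabccaccccccccbbbbbbbbbbb
153 dddddddddddc8bbbbccbaccccccccbbbbbbbbbbb
156 ddddddddddd87bbbbbcbbcccccccccbbbbbbbbbb
159 dddddddddddc7bbbbbcbbbccccccccbbbbbbbbbb
162 ddddddddddda7bbbbbbbbacccccccccbbbbbbbbb
165 cddddddddddc8bbbbbbbbadccccccccbbbbbbbbb
168 8cbabcdddddd8abbbbbbb9ccccccccccbbbbbbbb
171 888889cdcddb89bbbbbbb9ccccccccccbbbbbbbb
174 888888988a9b89bbbbabb88bacbbcccccabbbbbb
177 8888888888888798aa7776888886668ccbbbbbbb
180 8888888888888666677776888855556accbbbbbb
183 8888888888888678677776888865556bcccbbbbb
186 888888888888876667777688888baacccccbbabb
189 888888888888886643346778888accccbbabbbaa
192 888888888888886333334668889bbaaaaaabbaba
195 8888888888888863333345689aaaaaaaaaabaaaa
198 888888888888886334444469aaaaaaaaaaaaaaaa
201 88888888888a99634444459aaaaaaaaaaaaaaaaa
204 888887898b9aaa93444446aaaaaaaaaaaaaaaaaa
207 888889aaaaaaaaa743446aaaaaaaaaaaaaaaaaaa
210 899aaaaaaaaaaaaaa99aaaaaaaaaaaaaaaaaaaaa
213 9aaaaaaaaaaaaaaaaaaaaaaaaaaaaaaaaaaaaaaa
```

The wrist pixels show the pin top at (256,202) against a prediction of (254,203), so the aim is good. I'll lower the open jaws around it.

```bash
python3 -m inch '[{"ax":0,"ay":0,"az":0,"x":0,"y":30,"z":-1,"hand":0.3},{"ax":0,"ay":0,"az":0,"x":0,"y":30,"z":0,"hand":0.3},{"ax":0,"ay":0,"az":0,"x":0,"y":20,"z":0,"hand":0.3},{"ax":0,"ay":0,"az":0,"x":0,"y":8,"z":0,"hand":0.3},{"ax":0,"ay":0,"az":0,"x":0,"y":4,"z":0,"hand":0.3}]'
python3 -m inch '[{"ax":0,"ay":0,"az":0,"x":0,"y":3,"z":0,"hand":0.3},{"ax":0,"ay":0,"az":0,"x":0,"y":0,"z":0,"hand":0.3},{"ax":0,"ay":0,"az":0,"x":0,"y":0,"z":0,"hand":0.3}]'
```

```text
time: 11.32
eef_pos: [0.6333, -0.1025, 0.0291]
tcp_rot: [-0.585, -0.396, 0.397, 0.586]
contact_force: [0.1, -0.3, 0.3]
opening: 0.349
time: 11.57
eef_pos: [0.6347, -0.1029, 0.0283]
tcp_rot: [0.586, 0.397, -0.396, -0.584]
contact_force: [0.2, -0.1, 0.9]
opening: 0.349
```

```bash
python3 -m inch '[{"ax":0,"ay":0,"az":0,"x":0,"y":4,"z":1,"hand":0.3},{"ax":0,"ay":0,"az":0,"x":0,"y":4,"z":1,"hand":0.3},{"ax":0,"ay":0,"az":0,"x":0,"y":2,"z":1,"hand":0.5},{"ax":0,"ay":0,"az":0,"x":0,"y":0,"z":0,"hand":0.5},{"ax":0,"ay":0,"az":0,"x":0,"y":0,"z":0,"hand":0.5}]'
python3 - <<'E'
from h import *
for n in ['side','wrist']: s=snap(n,n+'13.png')
p=s['eef_pos'];M=R.from_quat(s['tcp_rot']).as_matrix();print(p,(M.T@(np.array([.631,-.102,p[2]])-p)*1000).round(1))
g=cv2.imread('pics/wrist13.png').sum(2)
for r in range(190,330,4): print(r,''.join('%x'%(v//50) for v in g[r,200:312:2]))
E
```

```text
time: 11.98
eef_pos: [0.6302, -0.1012, 0.0159]
tcp_rot: [-0.585, -0.396, 0.397, 0.586]
contact_force: [-0.2, -1.1, 0.2]
opening: 0.253
[ 0.63044719 -0.10137387  0.01617269] [-0.4 -0.  -0.7]
190 9999999999999999987775444479cddbbddddddddddddacccccccccc
194 99999999999999999967777777cccccbadddddddddddddbccccccccc
198 9999999999999999996777778ccccccc9dddddddddddddcbccbbcccc
202 9999999999999999986777777bcccccc9ddddddddddddddacbbccbbc
206 99999999999888889987777777ccccccadddddddddddddddaccbbbbc
210 999999988999999999867777777cccccadddddddddddddddda776777
214 9889999999999999998677777778ccccadddddddddddddddea777777
218 99999999999999888996777777778cccbbdddddddddddddddd777777
222 999999999899999999967777777778a87accdddddddddcc989877777
226 99999999999999989998777777777777769999adcdd9889989977777
230 99999999999899999999677777777777769999988666444498887777
234 99998999999999999999677777777777768889995443323459998777
238 89999999999999999999677777777777768999887443234468888866
242 99999999744444215999677777777777768889983244444588888876
246 9999999844444400598886777777777776799888223444447887
[... 524 characters left out ...]
3333335abbbba1111124444444011
286 011101367761101037667b833333333339bbbbba2112237765111111
290 11111011276211005679bbbb63333349bbbbbbba2112247611111111
294 1111100002211011bbbbbbbbbbbbbbbbbbbbbbbb4112222111111111
298 1010111101111003bbbbbbbbbbbbbbbbbbaabbbb7112211111111111
302 1011111110012105babbbbbabbbbbbbbabbabbbba111111111011110
306 0111010101111018bbbbabbbaaaababbaabbbbbba212211111111101
310 100101101001111bbbbbabbaaaaabbabbbbbbbbbb311211111111011
314 110001101001112bbababbbbabbbbbbbbbbbbbbba512211111011111
318 111111010001115babbbbbbbaaabbabbbbbbba8aba01211111110101
322 001100000001116bbabbbbbbbbbbbbbbbbbaababa821111110011100
326 000110100012119aaabbbaabbbbbbbabaaaaabbbbb31111101011101
```

```bash
cat > a.py <<'E'
from h import *
s=get_state();p=s['eef_pos'];M=R.from_quat(s['tcp_rot']).as_matrix();v=(p-[.592,-.0865,0])[:2]
print('r %.1f ang %.3f tool ang %.3f'%(np.hypot(*v)*1000,-np.arctan2(v[1],v[0])-.02,-np.arctan2(-M[1,2],-M[0,2])-.02),p.round(4),s['contact_force'].round(1))
E
for i in 1 2; do python3 -m inch '[{"ax":0,"ay":0.08,"az":0,"x":-3.2,"y":0,"z":0,"hand":0.5},{"ax":0,"ay":0.08,"az":0,"x":-3.2,"y":0,"z":0,"hand":0.5},{"ax":0,"ay":0.08,"az":0,"x":-3.2,"y":0,"z":0,"hand":0.5},{"ax":0,"ay":0.08,"az":0,"x":-3.2,"y":0,"z":0,"hand":0.5},{"ax":0,"ay":0.08,"az":0,"x":-3.2,"y":0,"z":0,"hand":0.5}]' >/dev/null; python3 a.py; done
```

```text
r 42.2 ang 0.727 tool ang 0.764 [ 0.6229 -0.1151  0.0165] [ 1.3  0.6 -0.6]
r 42.4 ang 1.106 tool ang 1.164 [ 0.6102 -0.1248  0.0167] [ 1.   0.1 -0.3]
```

```bash
python3 -m inch '[{"ax":0,"ay":0.08,"az":0,"x":-3.2,"y":0,"z":0,"hand":0.5},{"ax":0,"ay":0.08,"az":0,"x":-3.2,"y":0,"z":0,"hand":0.5},{"ax":0,"ay":0.08,"az":0,"x":-3.2,"y":0,"z":0,"hand":0.5},{"ax":0,"ay":0.08,"az":0,"x":-3.2,"y":0,"z":0,"hand":0.5},{"ax":0,"ay":0.08,"az":0,"x":-3.2,"y":0,"z":0,"hand":0.5}]' >/dev/null; python3 a.py
python3 -m inch '[{"ax":0,"ay":0.04,"az":0,"x":-2,"y":0,"z":0,"hand":0.5},{"ax":0,"ay":0,"az":0,"x":-1.5,"y":0,"z":0,"hand":0.5},{"ax":0,"ay":0,"az":0,"x":-1,"y":0,"z":0,"hand":0.5},{"ax":0,"ay":0,"az":0,"x":0,"y":0,"z":0,"hand":0.5}]' >/dev/null; python3 a.py
```

```text
r 42.1 ang 1.486 tool ang 1.564 [ 0.5947 -0.1286  0.0167] [ 0.6 -1.  -0.4]
r 41.6 ang 1.604 tool ang 1.599 [ 0.5898 -0.1281  0.0166] [0.7 0.2 0.1]
```

Now I'll push on in 1 mm steps until I feel the stop.

```bash
for i in 1 2 3 4; do python3 -m inch '[{"ax":0,"ay":0,"az":0,"x":-1,"y":0,"z":0,"hand":0.5},{"ax":0,"ay":0,"az":0,"x":-0.5,"y":0,"z":0,"hand":0.5},{"ax":0,"ay":0,"az":0,"x":0,"y":0,"z":0,"hand":0.5}]' >/dev/null; python3 a.py; done
```

```text
r 41.5 ang 1.646 tool ang 1.600 [ 0.5881 -0.1278  0.0163] [ 0.7 -0.5  0.4]
r 41.6 ang 1.668 tool ang 1.600 [ 0.5871 -0.1278  0.0164] [ 3.8 -0.5 -0.7]
r 41.6 ang 1.673 tool ang 1.601 [ 0.5869 -0.1278  0.0165] [ 7.4 -0.7 -4.6]
r 41.7 ang 1.678 tool ang 1.601 [ 0.5867 -0.1278  0.0166] [10.8  0.2 -6.6]
```

The stop is felt, at about 11 N. I'll centre the jaws on the pin, lift straight up and check.

```bash
python3 -m inch '[{"ax":0,"ay":0,"az":0,"x":4,"y":0,"z":0,"hand":0.5},{"ax":0,"ay":0,"az":0,"x":3,"y":0,"z":0,"hand":0.5},{"ax":0,"ay":0,"az":0,"x":0,"y":0,"z":0,"hand":0.5}]' >/dev/null; python3 a.py
python3 -m inch '[{"ax":0,"ay":0,"az":0,"x":0,"y":-10,"z":0,"hand":0.5},{"ax":0,"ay":0,"az":0,"x":0,"y":-25,"z":0,"hand":0.5},{"ax":0,"ay":0,"az":0,"x":0,"y":-35,"z":0,"hand":0.5},{"ax":0,"ay":0,"az":0,"x":0,"y":-35,"z":0,"hand":0.5},{"ax":0,"ay":0,"az":0,"x":0,"y":-35,"z":0,"hand":0.5}]' >/dev/null;python3 -m inch '[{"ax":0,"ay":0,"az":0,"x":0,"y":-30,"z":0,"hand":0.5},{"ax":0,"ay":0,"az":0,"x":0,"y":0,"z":0,"hand":0.5},{"ax":0,"ay":0,"az":0,"x":0,"y":0,"z":0,"hand":0.5}]' >/dev/null; python3 a.py
python3 - <<'E'
from h import *
for n in ['side','scene','wrist']: s=snap(n,n+'14.png')
# predicted pin for clip angles, in side image
for a in (1.4,1.57):
    w=-(a+.02); q=np.array([.592+.04*np.cos(w),-.0865+.04*np.sin(w),.049]); print(a,q.round(4),np.round(proj('side14.png',q+[.0027,-.0038,0]),1),np.round(proj('scene14.png',q),1))
g=cv2.imread('pics/side14.png').sum(2)
for r in range(210,254): print(r,''.join('%x'%(v//50) for v in g[r,230:280]))
g=cv2.imread('pics/scene14.png').sum(2); print()
for r in range(150,190): print(r,''.join('%x'%(v//50) for v in g[r,250:300]))
a,b=[cv2.imread(f'pics/side{k}.png').astype(int) for k in ('11','14')]
print('diff post/vial/cube side',[abs(a-b)[y0:y1,x0:x1].mean().round(1) for y0,y1,x0,x1 in [(188,205,255,270),(185,222,215,238),(190,225,180,208)]])
E
```

```text
r 41.2 ang 1.598 tool ang 1.600 [ 0.59   -0.1277  0.0159] [0.1 0.1 0.3]
r 41.9 ang 1.561 tool ang 1.600 [ 0.5916 -0.1284  0.19  ] [-0.   0.5 -0.3]
1.4 [ 0.598 -0.126  0.049] [255.1 216.8] [265.9 165.3]
1.57 [ 0.5912 -0.1265  0.049 ] [250.9 217.3] [268.5 165.9]
210 98769ccbccbcbbbbbccccbbcbcbca7788778bbcccccccbbbcc
211 99878bccbbbbbbccbccbbcbbbbcca678877acccbccbbccbccc
212 99778bbbbaabcbbcbcbaaccbcbbca6777779ccccbcbcbccccc
213 99768bbbcbbbcccbbcbbcccccccca677877accccccbcbcccbb
214 98778bccbbbcbbcccbbbbcbbcbcc967788accccccbcbccbcbc
215 77779bcbccbcbbcba7558bcccbca6666669cccbbbccbbccccb
216 55668bbbcbcccbca642347abbcca6666679cbaabbbcbabbbbc
217 55569bcccccbcbb7456655569bca77779cbbcccccccccbbbcc
218 5557bccccbbabcca224555548cccccccddddddddeeeedbbbbb
219 5556accbbcccccca54333432aeeeeeeeeeeeed7249dedccccc
220 788bdddddddeeb8cc9433332beeeeeeeeeeeec4446cedccbcc
221 eeeeeeeeeeeeec69cc833332beeeeeeeeeeeed89bdeeedcccc
222 eeeeeeeeeeeeec67bc823332beeeeeeeeeeeeeeeeeeeedbbcc
223 eeeeeeeeeeeeec66ac833432beeeeeeeeeeeeeeeeeeeedbbcc
224 eeeeeeeeeeeeec659c723332beeeeeeeeeeeeeeeeeeeeedbcc
225 eeeeeeeeee
[... 3158 characters left out ...]
dddeeeddddededeeee
179 eeeeeedeee956adca6beeeeeeeeedddddddddddddeddddedee
180 eeeeedeeec5237aa78beeedddedddddddddddddddddddeeedd
181 eeeeeeeeda24449a6beeeeddddddddddddedddddeddddedddd
182 eeddddedbb5239c9beeedddeddddddddddddddddddddededdd
183 eedddded89bcdc96ceeeddddddddddddedddddddddeeeddddd
184 eeeeddeda7778756beedddddddddddddddddddedddeeedddee
185 ceeeeeeec566646ceeedddddddddddddddddddddddeeddddee
186 89acdeeeed8667beeeddddddddddddddddddddededdddddded
187 88889aaceeeddddeeddddddddddddeedddddddddeedddddeed
188 888888889acddddddddddddddddddedddddddddeeedddddedd
189 888888889cdddddddcceeddedddddedddddddddeeeddddeedd
diff post/vial/cube side [np.float64(4.5), np.float64(4.0), np.float64(3.7)]
```

```bash
python3 -c "
from plant import *
s=get_state();print(s['time'],s['contact_force'],abs(s['dq']).max());print(sign_off())"
```

```text
15.7333 [ 0.3429819  -0.00413763 -0.65628395] 0.016650637429658707
the job is handed in; nothing more can be done
None
```

I pushed the lens across the plate into the recess without lifting it, then swung the clip over it to its stop. I handed the job in at 15.7 s of the 45 s allowed, and no verdict was reported.

**How it went**
- **Lens:** I used two partly open fingertips about 2 mm above the plate, and the force readings stayed near zero while the lens moved.
- **Clip:** I put the open jaws loosely round the pin and led it along its arc. It met the stop at about 11 N. I then backed off and lifted clear.

**Last checks**
- **Lens position:** before the clip was swung, the scene and wrist cameras put the lens within about 1.5 mm of the seat, flat with an even ring. After the swing it looked unchanged in the side view.
- **Clip angle:** the pin top appeared at (251, 217.5) in the side view. That fits 1.57 rad, predicted at (250.9, 217.3), and not 1.4 rad, predicted at (255.1, 216.8). The scene view agreed.
- **Post, vial and cube:** they showed no visible change in the side view across the clip swing. They also looked in place after the lens push.
- **Arm:** it was clear at a height of 0.19 m, with no contact force beyond noise.

**What disagreed**
- **Fingertips:** they sit about 16 mm behind the reported TCP at this opening, not 11 mm ahead. I saw this in two cameras and confirmed it by touching the plate at about 13 N.
- **Side camera:** it is offset about 3–4 mm from the other two, which I corrected for.
- **Clip start:** it began at about 0.36 rad, not at 0.

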